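Find and seat the rocking specimen-tub lid

TASK

One of the four blue specimen-tub lids is not pressed home. With the closed fingertips press the lids near their edges until you find the one that rocks, then press that lid straight down in its middle until it sits flush on its tub, and move clear. Only touch the lids: lift or grasp nothing, leave the tubs standing in their places and everything else undisturbed.

Things in the scene. Friction and masses are not known exactly. Their poses are not given: they have to be found in the camera images.
- tub_a: one of four identical white specimen tubs (letters do not tell the place), 98 mm across, rim 88 mm above its base, standing loose, 0.55 to 0.95 kg; origin: centre of its underside, z up. Its blue lid (lid_a_top) is 106 mm across, side 15 mm deep; home, its flat top is 93 mm above the tub's underside and it gives nowhere
- lid_a_top (a point): centre of this lid's top. One of the four lids is not home: it sits level but 4.5 to 5.5 mm high. Pressed 35 to 45 mm from its centre it tips under 2 to 3 N until that edge meets the rim, 3.5 to 5 mm lower, and levels when let go. Pressed straight down in the middle with over about 9 N it slides down, stops hard on the rim and stays
- tub_b: one of four identical white specimen tubs (letters do not tell the place), 98 mm across, rim 88 mm above its base, standing loose, 0.55 to 0.95 kg; origin: centre of its underside, z up. Its blue lid (lid_b_top) is 106 mm across, side 15 mm deep; home, its flat top is 93 mm above the tub's underside and it gives nowhere
- lid_b_top (a point): centre of this lid's top. One of the four lids is not home: it sits level but 4.5 to 5.5 mm high. Pressed 35 to 45 mm from its centre it tips under 2 to 3 N until that edge meets the rim, 3.5 to 5 mm lower, and levels when let go. Pressed straight down in the middle with over about 9 N it slides down, stops hard on the rim and stays
- tub_c: one of four identical white specimen tubs (letters do not tell the place), 98 mm across, rim 88 mm above its base, standing loose, 0.55 to 0.95 kg; origin: centre of its underside, z up. Its blue lid (lid_c_top) is 106 mm across, side 15 mm deep; home, its flat top is 93 mm above the tub's underside and it gives nowhere
- lid_c_top (a point): centre of this lid's top. One of the four lids is not home: it sits level but 4.5 to 5.5 mm high. Pressed 35 to 45 mm from its centre it tips under 2 to 3 N until that edge meets the rim, 3.5 to 5 mm lower, and levels when let go. Pressed straight down in the middle with over about 9 N it slides down, stops hard on the rim and stays
- tub_d: one of four identical white specimen tubs (letters do not tell the place), 98 mm across, rim 88 mm above its base, standing loose, 0.55 to 0.95 kg; origin: centre of its underside, z up. Its blue lid (lid_d_top) is 106 mm across, side 15 mm deep; home, its flat top is 93 mm above the tub's underside and it gives nowhere
- lid_d_top (a point): centre of this lid's top. One of the four lids is not home: it sits level but 4.5 to 5.5 mm high. Pressed 35 to 45 mm from its centre it tips under 2 to 3 N until that edge meets the rim, 3.5 to 5 mm lower, and levels when let go. Pressed straight down in the middle with over about 9 N it slides down, stops hard on the rim and stays
- vial: bystander, loose: a glass medicine vial with a red cap, 24 across and 48 tall, standing close beside one of the tubs (mm); origin: centre of its underside
- tape_roll: bystander, loose: a cream roll of adhesive tape lying flat, 60 across and 25 tall, close beside one of the tubs (mm); origin: centre of its underside
- ampoule_box: bystander, loose: a small white and orange carton, 40 x 62 and 34 tall, close beside one of the tubs (mm); origin: centre of its underside
- saline_bottle: bystander, loose: a pale bottle with a blue cap, 62 across and 144 tall, at the far right (mm); origin: centre of its underside
- kidney_dish: bystander, loose: a steel kidney dish, 205 long, 100 wide, 38 tall, at the far middle (mm); origin: centre of its underside
- gauze_carton: bystander, loose: a white and green carton, 75 x 115 and 85 tall, at the far left (mm); origin: centre of its underside
- gel_pump: bystander, loose: a hand-gel pump bottle, 54 across and 144 tall, at the far left (mm); origin: centre of its underside
Things that resemble listed ones, but are neither listed nor needed, are in the scene too. What is shaped like the tub_d but red or turquoise is not meant.

How it is judged (in metres and radians):
On the way, in this order (a step that is already met when the one before it is completed fails the run):
1. the lid that is not home rocks under a fingertip pressed near its edge (it tips more than 0.04 rad against its tub) (((angle between the z axis of lid_a_top and the z axis of tub_a, either way round above 0.04 rad and contact force between the fingers and tub_a above 0.3 N) or (angle between the z axis of lid_b_top and the z axis of tub_b, either way round above 0.04 rad and contact force between the fingers and tub_b above 0.3 N) or (angle between the z axis of lid_c_top and the z axis of tub_c, either way round above 0.04 rad and contact force between the fingers and tub_c above 0.3 N) or (angle between the z axis of lid_d_top and the z axis of tub_d, either way round above 0.04 rad and contact force between the fingers and tub_d above 0.3 N))), for 0.05 s.
2. it is pressed down until all four lids are level and within 1.5 mm of fully home (z of lid_a_top in the frame of tub_a below 0.0945 m and angle between the z axis of lid_a_top and the z axis of tub_a, either way round below 0.025 rad and z of lid_b_top in the frame of tub_b below 0.0945 m and angle between the z axis of lid_b_top and the z axis of tub_b, either way round below 0.025 rad and z of lid_c_top in the frame of tub_c below 0.0945 m and angle between the z axis of lid_c_top and the z axis of tub_c, either way round below 0.025 rad and z of lid_d_top in the frame of tub_d below 0.0945 m and angle between the z axis of lid_d_top and the z axis of tub_d, either way round below 0.025 rad), for 0.2 s.
At the end, for the whole second after the job is handed in: All four lids are home (top within 1.5 mm of 93 mm above the tub's underside) and level on their tubs within 0.025 rad; every tub stands upright (within 0.05 rad), at rest, within 25 mm of where it stood; every bystander is within 20 mm of where it stood (all of step 2 and angle between each of tub_a, tub_b, tub_c, tub_d's own z axis and vertical below 0.05 rad and distance of each of tub_a, tub_b, tub_c, tub_d from where it was at the start of the episode below 0.025 m and linear speed of each of tub_a, tub_b, tub_c, tub_d below 0.02 m/s and distance of each of vial, tape_roll, ampoule_box, saline_bottle, kidney_dish, gauze_carton, gel_pump from where it was at the start of the episode below 0.02 m); the robot touches nothing.
It fails at once if a lid is pulled or lifted off (its top more than 9 mm above home) (z of lid_a_top in the frame of tub_a above 0.102 m or z of lid_b_top in the frame of tub_b above 0.102 m or z of lid_c_top in the frame of tub_c above 0.102 m or z of lid_d_top in the frame of tub_d above 0.102 m).
It fails at once if a tub is lifted (more than 8 mm off the table), tipped (more than 0.15 rad) or pushed more than 25 mm (height (world z) of any of tub_a, tub_b, tub_c, tub_d above 0.008 m or angle between any of tub_a, tub_b, tub_c, tub_d's own z axis and vertical above 0.15 rad or distance of any of tub_a, tub_b, tub_c, tub_d from where it was at the start of the episode above 0.025 m).
It fails at once if a bystander is moved more than 20 mm (distance of any of vial, tape_roll, ampoule_box, saline_bottle, kidney_dish, gauze_carton, gel_pump from where it was at the start of the episode above 0.02 m).
It also fails if it takes over 58 s, if anything falls off the work surface, if the arm or the gripper's body presses on something with over 40 N, if the wrist force passes 120 N, or if a joint passes its speed limit or range.

ROBOT

A 6-joint arm with a two-finger parallel gripper is mounted at the origin on the work surface. World frame = base frame: x ahead of the robot, y to its left, z up, the work surface at z = 0. Lengths are in mm, angles in rad, forces in N, time in s.
With the tool pointing down it reaches from about 400 to 825 mm from the base axis. Payload 7 kg.
Tool frame: the origin (TCP) lies at the very end of the fingers, on their centre line; the grasp point (between the pads) lies 19 mm behind it; z points along the fingers, y is the direction in which the jaws open and shut (so a half turn about z gives the same grasp; the last joint's range is limited). The gripper opens to 88 mm and grips with 3 to 60 N. Pads are 19 mm wide; open, the fingers measure 130 mm over their backs; the gripper's body (78 mm by 193 mm) begins 47 mm behind the grasp point.
Start: joints at [1.561, 0.359, 0.012, 0, -1.224, -0.288], TCP at [198.066, 645.264, 226.561] pointing down, gripper open.
Joint ranges: [-3.07, 3.07], [-1.43, 2.12], [-1.02, 1.25], [-3.03, 1.67], [-3.05, -0], [-3.03, 3.03]. Speed limits (rad/s): [2.39, 2.39, 3.01, 3.14, 3.14, 3.14].

INTERFACE

Orientations are given as a unit quaternion [x, y, z, w].
In Python, from plant import bot gives the robot as it stands. Calls block until the motion is done:
- bot.move_ptp(position, orientation): joint-space move of the TCP to a pose.
- bot.line_to(position, velocity=150, ori=None): straight line of the TCP; ori=None keeps the orientation; velocity is the mean speed in mm/s.
- bot.move_joints(angles): joint-space move.
- bot.move_gripper(opening, force=None): finger opening in mm; force is the grip in N (None keeps the last); returns when the fingers have stopped.
- bot.pause(seconds).
- bot.solve_ik(position, orientation): joint angles nearest the present ones, or None.
- bot.read_state(): the state.
- bot.camera(name): name is "side" or "top" or "wrist"; returns the picture (400x640x3 uint8, red, green, blue); there is no depth.
- bot.get_calibration(name): a dict with "fx", "fy", "cx", "cy" (pixels), "distortion" ([k1, k2, p1, p2, k3] as OpenCV has them; the pictures are not rectified), "view" (4x4, takes a point from world to camera coordinates); the wrist camera has in their place "T_tool_cam" (4x4, takes a point from camera to tool coordinates, whose origin is the TCP and whose axes are the flange's). Camera axes: x right, y up, looking along -z (the intrinsics and any distortion apply to the point x, -y, -z); pixel columns grow to the right and rows downward; lengths in mm; the calibration is good to about 2 mm. A picture is of the moment at which its call begins: read the wrist's pose just before it. get_calibration takes no time and is no camera call.
A pose or a line that the arm cannot do raises bot.Unreachable and nothing moves.
- bot.close_job(): hands the job in, once; it reports no verdict.
The state is a dict: "t": time; "joint_pos": joint angles; "qvel": joint speeds; "tau": joint torques, N m; "tcp_pos": TCP position; "eef_rot": TCP orientation; "contact_force": force on the tool from outside, world axes, zero at the start; "moment": the same for the moment, N m; "width": finger opening in mm.
Only numpy, scipy, OpenCV 4.12 (cv2) and the standard library are available. Lean on these libraries where they do the work, as an engineer would, in place of code of your own. Each camera call takes 0.05 s, during which the arm holds its last target. There are 200 camera calls.

## Working session

There is one attempt and no reset: what is moved stays moved. The work goes in short steps, each a Python script; the robot and the scene stay as the last script left them, time stands still between calls to the robot, and variables do not carry over. Pictures are saved under pics/ and viewed, about 8 in all and at most 12, crops included, and the job is handed in when it is done.

```bash
mkdir -p pics; ls
python3 - <<'E'
from plant import bot
import cv2
s=bot.read_state();print(s)
for n in("top","side"):
    im=bot.camera(n);cv2.imwrite(f"pics/{n}0.png",im[:,:,::-1]);print(n,bot.get_calibration(n))
print(bot.get_calibration("wrist"))
E
```

```text
pics
{'t': 0.0, 'joint_pos': array([ 1.56111158e+00,  3.59383474e-01,  1.10903563e-02, -3.65018432e-04,
       -1.22410014e+00, -2.88114079e-01]), 'qvel': array([ 0.00123954,  0.00105094, -0.00076278,  0.00136499,  0.00026508,
       -0.00040781]), 'tau': array([ 3.20988611e-04, -5.82713485e+01,  2.93054563e+01,  6.99708447e+00,
        6.95720402e-03, -1.49336333e-04]), 'tcp_pos': array([197.92441508, 644.83073615, 225.63592237]), 'eef_rot': array([ 9.88925396e-01, -1.48411230e-01, -5.91407514e-05,  8.14553418e-04]), 'contact_force': array([ 0.12318513, -0.48678058, -0.66818226]), 'moment': array([ 0.04632244, -0.06404721,  0.01710736]), 'width': 87.58842701953998}
top {'fx': 373.4763899307289, 'fy': 373.4763899307289, 'cx': 322.0295185593402, 'cy': 199.98132531180252, 'distortion': array([0.02268529, 0.        , 0.        , 0.        , 0.        ]), 'view': array([[ 2.63546808e-02, -9.98649998e-01,  4.47617269e-02,
        -2.72920229e+01],
       [ 9.90479304e-01,  3.21388485e-02,  1.33857549e-01,
        -5.91814556e+02],
       [-1.35115432e-01,  4.08077911e-02,  9.89989164e-01,
[... 500 characters left out ...]
6020e-01,  5.96823364e-01,  7.72694525e-01,
        -7.84642529e+02],
       [ 0.00000000e+00,  0.00000000e+00,  0.00000000e+00,
         1.00000000e+00]])}
{'fx': 302.61605762071554, 'fy': 302.61605762071554, 'cx': 317.75189502045095, 'cy': 196.13133367247679, 'distortion': array([-0.0470468,  0.       ,  0.       ,  0.       ,  0.       ]), 'T_tool_cam': array([[ 2.86643404e-04,  9.62000973e-01,  2.73045866e-01,
         7.43818876e+01],
       [ 9.99999572e-01, -5.15809910e-04,  7.67513375e-04,
         4.89766594e-01],
       [ 8.79188377e-04,  2.73045529e-01, -9.62000710e-01,
        -1.57501085e+02],
       [ 0.00000000e+00,  0.00000000e+00,  0.00000000e+00,
         1.00000000e+00]])}
```

View pics/top0.png

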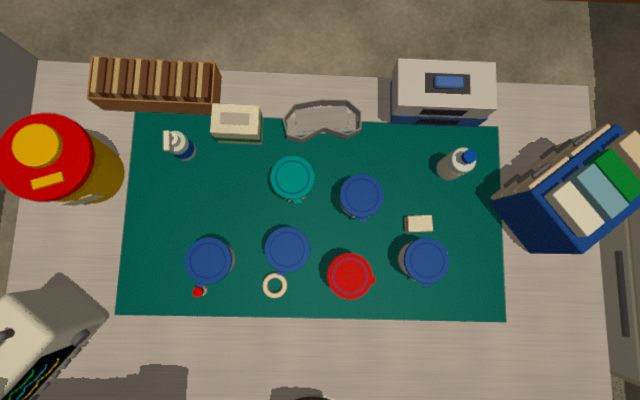

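View pics/side0.png

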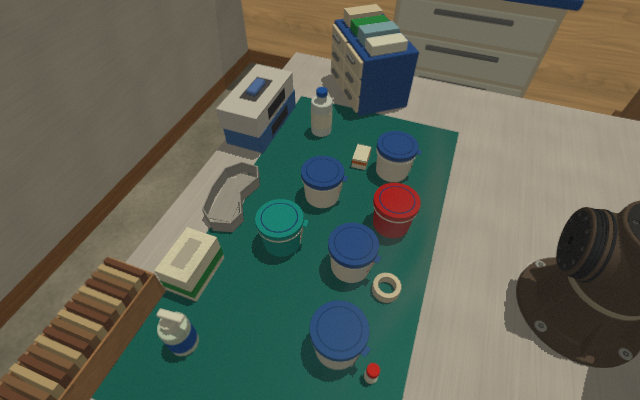

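The top view shows four blue lids at about (210,260), (287,249), (361,195) and (426,260), plus red and turquoise distractors. The side view agrees with this layout.

```bash
cat > h.py <<'E'
import numpy as np, cv2
from plant import bot
def ray(name,uv):
    c=bot.get_calibration(name);K=np.array([[c['fx'],0,c['cx']],[0,c['fy'],c['cy']],[0,0,1.]])
    p=cv2.undistortPoints(np.array([[uv]],float),K,c['distortion'])[0,0]
    R=c['view'][:3,:3];t=c['view'][:3,3]
    return -R.T@t, R.T@np.array([p[0],-p[1],-1])
def plane(name,uv,z):
    o,d=ray(name,uv);return o+d*(z-o[2])/d[2]
def blobs(name,png):
    hsv=cv2.cvtColor(cv2.imread(png),cv2.COLOR_BGR2HSV)
    m=cv2.inRange(hsv,(105,120,50),(125,255,255))
    m=cv2.morphologyEx(m,cv2.MORPH_OPEN,np.ones((5,5)))
    cs,_=cv2.findContours(m,cv2.RETR_EXTERNAL,cv2.CHAIN_APPROX_NONE)
    return [c for c in cs if cv2.contourArea(c)>700]
E
python3 - <<'E'
from h import *
for n in("top","side"):
    for c in blobs(n,f"pics/{n}0.png"):
        q=np.array([plane(n,p[0].astype(float),90)[:2] for p in c],np.float32)
        # circle: min enclosing circle in world plane
        (x,y),r=cv2.minEnclosingCircle(q)
        e=cv2.fitEllipse(q)
        print(n,cv2.boundingRect(c),"world",np.round([x,y,r]),np.round(np.hypot(x,y)),np.round(e[0]),np.round(e[1]))
for p in ([450,0,200],[600,0,200],[450,200,200],[450,-300,200]):
    print(p,bot.solve_ik(p,[1,0,0,0]),bot.solve_ik(p,[0,1,0,0]))
E
```

```text
top (404, 238, 45, 49) world [ 447. -256.   56.] 515.0 [ 450. -257.] [104. 106.]
top (185, 238, 47, 48) world [434. 251.  56.] 501.0 [437. 251.] [102. 106.]
top (265, 227, 44, 47) world [465.  74.  55.] 471.0 [467.  72.] [101. 105.]
top (340, 175, 43, 46) world [ 596. -102.   56.] 605.0 [ 599. -102.] [102. 106.]
top (492, 125, 148, 128) world [ 649. -611.  201.] 892.0 [ 626. -657.] [195. 519.]
side (310, 301, 59, 59) world [436. 252.  57.] 503.0 [439. 251.] [102. 108.]
side (329, 223, 50, 45) world [469.  72.  55.] 474.0 [470.  72.] [102. 108.]
side (301, 156, 45, 34) world [ 599. -101.   58.] 607.0 [ 601. -101.] [105. 111.]
side (378, 131, 40, 30) world [ 452. -259.   58.] 521.0 [ 453. -260.] [104. 113.]
side (337, 20, 81, 95) world [ 697. -610.  286.] 927.0 [ 612. -658.] [234. 626.]
[450, 0, 200] [ 4.40312548e-01  4.72391571e-04 -4.99766665e-01  0.00000000e+00
 -1.07055727e+00  1.13048378e+00] [ 4.40312548e-01  4.72391571e-04 -4.99766665e-01  0.00000000e+00
 -1.07055727e+00 -2.01110887e+00]
[600, 0, 200] [ 0.32537767  0.25489115 -0.19815755  0.         -1.11774763  1.24541865] [ 0.32537767  0.25489115 -0.19815755  0.         -1.11774763 -1.896174  ]
[450, 200, 200] [ 0.81829864  0.07622343 -0.41972673  0.         -1.07484617  0.75249768] [ 0.81829864  0.07622343 -0.41972673  0.         -1.07484617 -2.38909497]
[450, -300, 200] [-0.22547538  0.15834377 -0.32348594  0.         -1.08896662  1.79627171] [-0.22547538  0.15834377 -0.32348594  0.         -1.08896662 -1.34532095]
```

```bash
cat >> h.py <<'E'
C=[(438,251),(468,72),(600,-101),(451,-258)]
Q=[1,0,0,0]
def fz(n=4):
    a=[]
    for _ in range(n): a.append(bot.read_state()['contact_force'][2]); bot.pause(.01)
    return np.mean(a)
def probe(x,y,z0=103,zmin=90,step=.8,fmax=5):
    bot.move_ptp([x,y,125],Q); bot.line_to([x,y,z0],80); bot.pause(.15)
    f0=fz(8); log=[]; z=z0
    while z>zmin:
        z-=step; bot.line_to([x,y,z],20); f=fz()-f0
        log.append((round(z,1),round(bot.read_state()['tcp_pos'][2],1),round(f,1)))
        if f>fmax: break
    return log
E
python3 - <<'E'
from h import *
bot.move_gripper(0)
x,y=C[0]
bot.move_ptp([x,y,170],Q)
l=probe(x+41,y); print(l)
s=bot.read_state();print(s['t'],s['width'],s['tcp_pos'],s['moment'])
bot.line_to([x+41,y,125],100);print(bot.read_state()['t'])
E
```

```text
[(102.2, np.float64(102.2), np.float64(0.1)), (101.4, np.float64(101.3), np.float64(-0.1)), (100.6, np.float64(100.6), np.float64(0.1)), (99.8, np.float64(99.8), np.float64(-0.4)), (99.0, np.float64(99.0), np.float64(0.1)), (98.2, np.float64(98.2), np.float64(-0.5)), (97.4, np.float64(97.3), np.float64(0.0)), (96.6, np.float64(96.6), np.float64(-0.4)), (95.8, np.float64(95.7), np.float64(0.0)), (95.0, np.float64(95.0), np.float64(-0.2)), (94.2, np.float64(94.2), np.float64(-0.2)), (93.4, np.float64(93.4), np.float64(-0.1)), (92.6, np.float64(93.0), np.float64(4.8)), (91.8, np.float64(92.8), np.float64(10.3))]
8.1833 0.4381608822941428 [479.20316029 251.07697448  92.78188974] [-0.54560836  1.39766435  0.02100915]
8.6667
```

Lid 1 is home: it went hard at 93 mm. Next are the others, stopping at the first one that rocks.

Run:
```python
from h import *
for i in (1,2,3):
    x,y=C[i]
    bot.line_to(list(bot.read_state()['tcp_pos'][:2])+[150],150); bot.move_ptp([x+41,y,150],Q)
    l=probe(x+41,y,z0=101.5,fmax=4); print(i,[(float(a),float(b),float(c)) for a,b,c in l])
    s=bot.read_state();print(s['t'],s['tcp_pos'])
    first=[b for a,b,c in l if c>1.2]
    bot.pause(.2)
    bot.line_to([x+41,y,125],100)
    if first and first[0]>95: print("rocker",i);break
print(bot.read_state()['t'])
```

```text
1 [(100.7, 100.8, -0.1), (99.9, 99.8, -0.0), (99.1, 99.0, 0.0), (98.3, 98.3, 0.4), (97.5, 97.5, -0.1), (96.7, 96.7, 0.2), (95.9, 95.9, 0.2), (95.1, 95.1, 0.0), (94.3, 94.3, -0.4), (93.5, 93.6, 0.4), (92.7, 93.0, 4.7)]
13.7667 [509.19286265  72.02806528  93.0084862 ]
2 [(100.7, 100.8, -0.5), (99.9, 99.9, -0.2), (99.1, 99.0, -0.2), (98.3, 98.3, -0.1), (97.5, 97.5, -0.7), (96.7, 96.7, 0.1), (95.9, 95.9, -0.4), (95.1, 95.1, -0.4), (94.3, 94.3, -0.7), (93.5, 93.7, 1.6), (92.7, 93.2, 4.3)]
19.6583 [ 641.22923273 -101.01659878   93.22895766]
3 [(100.7, 100.8, -0.6), (99.9, 99.8, -0.2), (99.1, 99.1, -0.1), (98.3, 98.3, 0.3), (97.5, 97.5, 0.5), (96.7, 96.8, 1.2), (95.9, 96.0, 1.9), (95.1, 95.2, 2.9), (94.3, 94.6, 5.0)]
24.9833 [ 492.28563918 -258.10544112   94.62198566]
rocker 3
25.6417
```

Lid 4 rocks: contact at about 97.5 mm, giving under 2–3 N down to 94.6 mm. Now I press its middle.

Run:
```python
from h import *
x,y=C[3]
l=probe(x,y,z0=101.5,zmin=88,step=.7,fmax=20); print([(float(a),float(b),float(c)) for a,b,c in l])
bot.pause(.3)
bot.line_to([x,y,101],40); bot.line_to([x,y,125],100);print(bot.read_state()['t'])
```

```text
[(100.8, 100.9, 0.4), (100.1, 100.1, 0.6), (99.4, 99.4, 0.5), (98.7, 98.7, 0.3), (98.0, 98.3, 4.6), (97.3, 97.7, 6.3), (96.6, 97.1, 6.7), (95.9, 96.4, 7.2), (95.2, 95.7, 7.4), (94.5, 95.0, 7.9), (93.8, 94.3, 7.3), (93.1, 93.6, 7.5), (92.4, 93.1, 9.7), (91.7, 92.9, 14.7), (91.0, 92.8, 20.9)]
31.925
```

It slid 5 mm and stopped hard at about 93 mm. I'll check that two opposite edges no longer give, then move clear and look.

Run:
```python
from h import *
x,y=C[3]
for dx in(40,-40):
    l=probe(x+dx,y,z0=99,step=1,fmax=4); print(dx,[(float(a),float(b),float(c)) for a,b,c in l][-4:])
    bot.line_to([x+dx,y,125],100)
bot.line_to([x-40,y,230],200)
bot.move_ptp([200,-480,250],Q) if bot.solve_ik([200,-480,250],Q) is not None else print("no")
cv2.imwrite("pics/top1.png",bot.camera("top")[:,:,::-1]);s=bot.read_state();print(s['t'],s['tcp_pos'],s['contact_force'])
for c in blobs("top","pics/top1.png"): print(cv2.boundingRect(c))
```

```text
40 [(95.0, 94.9, 0.1), (94.0, 94.0, 0.3), (93.0, 93.3, 3.0), (92.0, 92.8, 8.9)]
-40 [(95.0, 94.9, -0.4), (94.0, 94.0, 0.1), (93.0, 93.2, 3.5), (92.0, 92.8, 10.3)]
40.8417 [ 200.79646165 -479.49231525  249.67337225] [-0.06391635  0.03136984  0.06864819]
(404, 238, 44, 48)
(185, 238, 47, 48)
(265, 227, 44, 47)
(340, 175, 43, 46)
(492, 125, 148, 128)
```

View pics/top1.png

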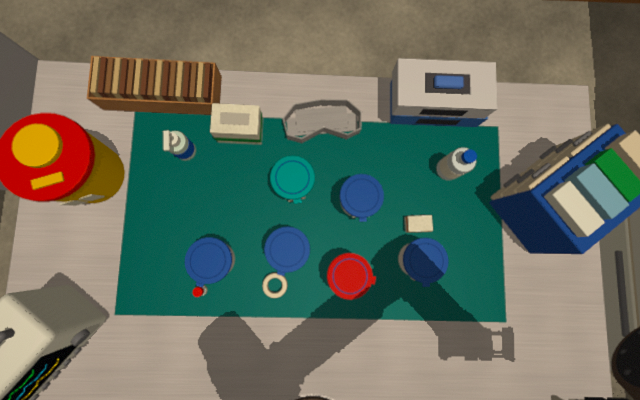

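The picture shows everything where it stood. The lids are at (426,260), (210,260), (287,249) and (361,195), unchanged, and the arm is clear at lower right.

```bash
python3 -c "
from plant import bot
bot.close_job();print(bot.read_state()['t'])"
```

```text
the job is handed in; nothing more can be done
the job is handed in; nothing more can be done
```

The loose lid is pressed home and the job is handed in, with the clock at about 41 s of the 58 s allowed. The simulator reported no verdict.

- **Finding the lid:** I pressed each blue lid about 41 mm from its centre with the closed fingertips. Three were hard at 93 mm. The fourth, at about (451, −258), met the fingers at about 97.5 mm and tipped under 1–3 N down to 94.6 mm.
- **Pressing it home:** Pressed in the middle, that lid slid from about 98.3 mm under 7–8 N, a little less than the 9 N stated. It stopped hard at about 93 mm, and I pressed on to 21 N.
- **Last checks:** Re-pressing two opposite edges of that lid, both were hard at about 93 mm. The final top picture shows the tubs and bystanders unmoved to about 1 pixel, and the wrist force is about 0 with the arm clear. No check failed or disagreed.

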